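# Hold a valve spring at its fitted height in the spring tester

## Task

Test the valve spring that stands in the bench spring tester: first press the handle all the way down until the coils are closed up solid, to set the spring, then ease it back up, never letting the handle fly back, until the ram's pointer is level with the upper of the two riders on the height rule (the fitted height). Finish holding the handle there, steady, so that the load can be read off the gauge; the program ends while still holding, and the springs, valves, mug and can on the bench stay where they stand.

Things in the scene. Friction and masses are not known exactly. Their poses are not given: they have to be found in the camera images.
- tester: Bench valve spring tester, grey casting, bolted down: base 200 x 120 x 30 mm, column at the back, vertical ram over a platen, 306 mm tall. Origin on the bench under the ram's axis; x points from its front (operator's side) to the column, y to the operator's left, z up. The handle is on its left (+y) side, the height rule on its right; a round load gauge, 80 mm, stands at (-85, -85, 85 mm) and needs no touching
- handle (a joint): Handle angle (rad). 0: at rest, the arm with the grip rising 0.55 rad above level towards the tester's front (-x). Grows as the grip is pressed down; level at 0.55; stop (coils solid) at 1.30, which is 0.75 rad below level. Rack and pinion: the ram goes down 30 mm per rad. A spring drives it back up: at the grip about 5 N at rest, 10 N mid-way, 17 N at the stop
- handle_pivot (a point): Point on the handle's hinge axis, in the plane in which the grip swings; 200 mm above the bench. The axis is parallel to the tester's y, 40 mm behind the ram's axis; this plane lies 95 mm to the left (+y) of the ram's axis
- handle_grip (a point): Centre of the round black hand grip (28 mm thick, 90 mm long, along the 14 mm steel handle bar), on its axis, 200 mm from the hinge axis. It goes from 305 mm above the bench at rest to 64 mm at the stop, with free room on both sides. As the spring pushes it up, closed fingertips bearing on its top are enough to work and hold it; it turns 1.3 rad on the way, so a tight pinch twists
- ram_pointer (a point): Tip, at mid thickness (4 mm), of the flat steel pointer fixed to the ram's foot. It points back towards the height rule on the right side of the tester and goes down with the ram: 123.5 mm above the bench at rest, 84.5 mm at the stop
- upper_rider_tip (a point): Tip, at mid thickness (3 mm), of the upper of two steel riders (28 x 16 x 9 mm block with thumb screw) clamped on the aluminium height rule behind the pointer; its height is the spring's fitted height, somewhere from 105 to 116 mm above the bench. It does not move during the job
- lower_rider_tip (a point): The same on the lower rider (valve-open height), 90 to 100 mm above the bench; not the one wanted here
- spring_b_mid (a point): a spare valve spring, 38 mm across and 64 mm tall, standing on the bench; the point is its centre. Not to be disturbed
- spring_c_mid (a point): another spare valve spring like it, standing; its centre. Not to be disturbed
- valve_a_mid (a point): an engine valve, 108 mm tall, standing on its 40 mm head on the bench; the point is half-way up. Not to be knocked over
- valve_b_mid (a point): another such valve, standing; half-way up. Not to be knocked over
- mug_mid (a point): white mug, 80 mm across, 90 mm tall, standing; half-way up. Not to be disturbed
- oil_can_mid (a point): red can, 68 mm across, 170 mm tall, standing; half-way up. Not to be disturbed

How it is judged (in metres and radians):
On the way:
1. The handle is pressed down to its stop, the spring's coils solid (value of joint handle above 1.23 rad and contact force between the fingers and handle above 2 N), for 0.2 s.
At the end, for the whole second after the job is handed in: The fingers still bear on the handle (over 2 N), the handle stands still (under 0.08 rad/s), the ram's pointer is within 2.5 mm of the height of the upper rider's tip, and the springs, valves, mug and can are within 30 mm of where they stood (z of ram_pointer in the frame of upper_rider_tip between -0.0025 and 0.0025 m and velocity of joint handle between -0.08 and 0.08 rad/s and contact force between the fingers and handle above 2 N and distance of each of spring_b_mid, spring_c_mid, valve_a_mid, valve_b_mid, mug_mid, oil_can_mid from where it was at the start of the episode below 0.03 m); the arm keeps its last pose, push and grip.
It fails at once if The handle flies back up (faster than 2.5 rad/s) (velocity of joint handle below -2.5 rad/s).
It fails at once if A spring, valve, the mug or the can is knocked over or shoved away (over 30 mm) (distance of any of spring_b_mid, spring_c_mid, valve_a_mid, valve_b_mid, mug_mid, oil_can_mid from where it was at the start of the episode above 0.03 m).
It also fails if it takes over 48 s, if anything falls off the work surface, if the arm or the gripper's body presses on something with over 40 N, if the wrist force passes 120 N, or if a joint passes its speed limit or range.

## Robot

A 6-joint arm with a two-finger parallel gripper is mounted at the origin on the work surface. World frame = base frame: x ahead of the robot, y to its left, z up, the work surface at z = 0. Lengths are in mm, angles in rad, forces in N, time in s.
With the tool pointing down it reaches from about 350 to 925 mm from the base axis. Payload 6.4 kg.
Tool frame: the origin (TCP) lies on the centre line of the jaws, within the pads' length; the fingertips stand 22 mm ahead of it and the grasp point (between the pads) lies 3 mm ahead of it; z points along the fingers, y is the line along which they close (so a half turn about z gives the same grasp; the last joint's range is limited). The gripper opens to 94 mm and grips with 3 to 60 N. Pads are 16 mm wide; open, the fingers measure 119 mm over their backs; the gripper's body (75 mm by 177 mm) begins 78 mm behind the grasp point.
Start: joints at [-1.297, 0.245, 1.558, -0, 1.339, -0.174], TCP at [281.445, -585.92, 227.455] pointing down, gripper open.
Joint ranges: [-3.13, 3.13], [-1.02, 2.26], [0.13, 2.54], [-0.95, 4.09], [0.21, 2.88], [-2.74, 2.74]. Speed limits (rad/s): [2.57, 2.57, 3.14, 3.14, 3.14, 3.14].

## Interface

Orientations are given as a unit quaternion [x, y, z, w].
In Python, from bench import env, cams gives the robot as it stands. The module is installed in compiled form; this text tells all that it offers.
- The arm moves only by the tool arm_command, never from a script. Its argument "rows" is a list of rows, each a list of 6 numbers: the shift along the tool's x, y, z in cm, then the turn, a rotation vector about the tool's x, y, z in units of 5 degrees (1.0 is 5 degrees). In form: [[dx, dy, dz, ax, ay, az], ...]. A call has 1 to 8 rows; each row shifts and turns the commanded pose from where the row before left it, along the tool's axes as they then stand; what a row does not reach is not made up. A row lasts 1/10 s, in which the tool goes at most 50 mm and 8.59 degrees, less where a joint would pass 70% of its speed; a pose out of reach is approached as far as the arm can. A call is refused whole if a number of a shift passes 5 or a number of a turn 1, either way. A call with a gripper value outside its range is refused whole. "jaw" is the opening, from -1 (shut) to 1 (fully open), set as the call begins (left out, the last holds). The fingers move at their own pace and stop on an object; "newtons" is the grip in N (left out, the last holds). Time passes only in rows, so rows that do not move let the fingers close. It gives the time, the measured TCP pose, the force, the opening and the grip force at its end, in the units of the state.
- env.state(): the state, without advancing time (a new reading comes with each control period).
- cams.get_image(name): name is "scene" or "top" or "wrist"; returns the picture (420x560x3 uint8, blue, green, red); there is no depth.
- cams.camera_params(name): a dict with "mtx" (3x3 intrinsics, pixels), "k1" (the pictures are not rectified: a ray, as slopes to the right and down, at radius r is drawn at 1 + k1 r^2 times it, then the intrinsics apply), "R" (3x3) and "t" (3): a world point X has camera coordinates R X + t. Camera axes: x right, y down, z forward; pixel columns grow to the right and rows downward; lengths in mm; the calibration is good to about 2 mm. A picture is of the moment at which its call begins: read the wrist's pose just before it. camera_params takes no time and is no camera call; for the wrist camera it gives the pose at the moment of the call.
- env.sign_off(): hands the job in; it is judged then, once.
The state is a dict: "clock": time; "joints": joint angles; "qd": joint speeds; "joint_torque": joint torques, N m; "tcp_pos": TCP position; "tool_rot": TCP orientation; "ft_force": force on the tool from outside, world axes, zero at the start; "moment": the same for the moment, N m; "width": opening from 0.0 (shut) to 1.0 (fully open); "grasp_force": force on a finger pad.
Only numpy, scipy, OpenCV 4.12 (cv2) and the standard library are available. Lean on these libraries where they do the work, as an engineer would, in place of code of your own. Each camera call takes 0.05 s, during which the arm holds its last target. There are 200 camera calls.

## Working session

There is one attempt and no reset: what is moved stays moved. The work goes in short steps, Python scripts to look and compute and a tool call to move; the robot and the scene stay as the last step left them, time stands still between calls to the robot, and variables do not carry over. Pictures are saved under pics/ and viewed, at most 10 in all, crops included, and the job is handed in when it is done.

Besides the shell and the picture viewer there is one more tool, called after "Emit:" as name(argument=value, ...), one argument or row to a line, values as JSON. arm_command: Moves the arm, as the interface text tells. Its arguments: {"type":"object","properties":{"rows":{"type":"array"},"jaw":{"type":"number"},"newtons":{"type":"number"}},"required":["rows"]}

```bash
mkdir -p pics
cat > h.py <<'E'
import numpy as np, cv2
from bench import env, cams
def ray(P,u,v):
    K=np.array(P["mtx"]);k=P["k1"]
    d=np.array([(u-K[0,2])/K[0,0],(v-K[1,2])/K[1,1]]);s=d.copy()
    for _ in range(30): s=d/(1+k*(s@s))
    R=np.array(P["R"]);t=np.array(P["t"]).ravel()
    r=R.T@np.array([s[0],s[1],1]); return -R.T@t, r/np.linalg.norm(r)
def plane(P,u,v,z):
    o,r=ray(P,u,v); return o+r*(z-o[2])/r[2]
def tri(obs):
    A=np.zeros((3,3));b=np.zeros(3);L=[]
    for P,u,v in obs:
        o,r=ray(P,u,v);M=np.eye(3)-np.outer(r,r);A+=M;b+=M@o;L.append((o,M))
    x=np.linalg.solve(A,b); return x,[round(float(np.linalg.norm(M@(x-o))),1) for o,M in L]
def proj(P,X):
    K=np.array(P["mtx"]);c=np.array(P["R"])@np.array(X)+np.array(P["t"]).ravel()
    s=c[:2]/c[2];s=s*(1+P["k1"]*(s@s));return K[0,0]*s[0]+K[0,2],K[1,1]*s[1]+K[1,2]
E
python3 - <<'E'
from h import *
import pickle
D={}
for n in("scene","top","wrist"):
    P=cams.camera_params(n);I=cams.get_image(n);cv2.imwrite(f"pics/{n}0.png",I);D[n]=P
    R=np.array(P["R"]);print(n,-R.T@np.array(P["t"]).ravel(),R[2],P["mtx"][0][0])
print(env.state()["tool_rot"],env.state()["clock"])
E
```

```text
scene [1055.15262252 -804.47226502  825.23775532] [-0.44676461  0.69663237 -0.5613419 ] 424.6171938169102
top [ 448.72207761   -5.75527141 1817.2059102 ] [ 0.04618688 -0.00375119 -0.99892577] 523.8661291385871
wrist [ 347.60698348 -552.95680851  384.3185305 ] [-0.22949009 -0.1082758  -0.96726969] 318.9148235005524
[ 9.75038979e-01  2.22032520e-01 -4.04276639e-05 -7.40214837e-04] 0.15
```

View pics/scene0.png

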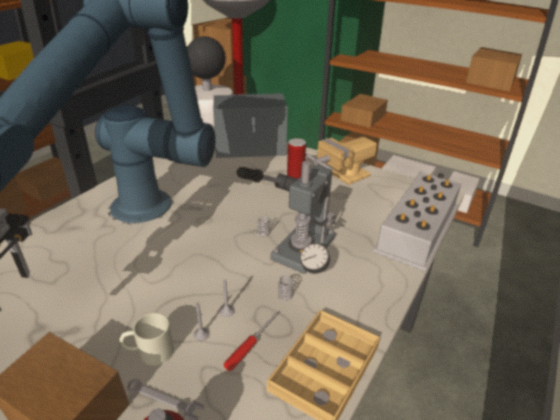

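View pics/top0.png

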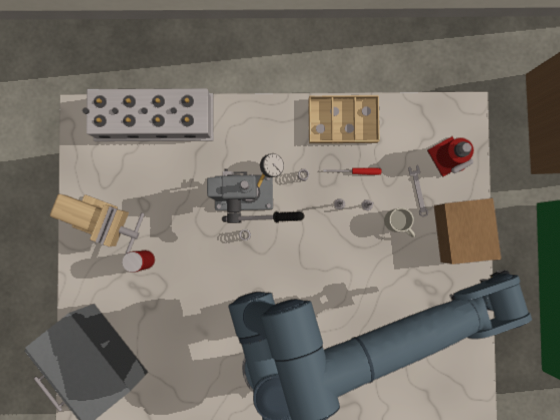

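The scene view shows the tester at about (310,210), its black grip at (250,174). In the top view the grip spans (275–303,216) and points to image right, with the pivot at about (234,217). Spare springs are at (234,237) and (292,177), valves at (338,203) and (366,204), and the mug at (400,220). Next I'll measure the grip.

Run:
```python
from h import *
T=cams.camera_params("top");S=cams.camera_params("scene")
def blob(f,x0,x1,y0,y1,th):
    g=cv2.imread(f).max(2);m=np.zeros_like(g);m[y0:y1,x0:x1]=(g[y0:y1,x0:x1]<th)
    n,l,s,c=cv2.connectedComponentsWithStats(m);i=1+np.argmax(s[1:,4])
    p=np.argwhere(l==i)[:,::-1].astype(np.float32)
    return cv2.minAreaRect(p),s[i],c[i]
a=blob("pics/top0.png",268,312,205,228,45);b=blob("pics/scene0.png",230,266,160,185,45)
print(a,b)
print(tri([(T,*a[2]),(S,*b[2])]))
for u in(275.,303.):print(plane(T,u,216,305))
print("pivot plane",plane(T,234,217,200), "gripc",plane(T,*a[2],305))
for n,u,v,z in[("sprB",234,237,32),("sprC",292,177,32),("valA",338,203,54),("valB",366,204,54),("mug",400,220,45)]:print(n,plane(T,u,v,z).round())
# base casting edges
for u,v,z in[(273,208,30),(273,177,30),(208,178,30),(208,208,30)]:print(plane(T,u,v,z).round())
I=cv2.imread("pics/top0.png")[140:250,195:315];J=cv2.imread("pics/scene0.png")[140:280,225:345]
cv2.imwrite("pics/c1.png",np.hstack([cv2.resize(I,None,fx=3.2,fy=3.2,interpolation=3)[:352],cv2.resize(J,(302,352),interpolation=3)]))
```

```text
(((287.5, 216.5), (9.0, 29.0), 90.0), array([273, 212,  30,  10, 227], dtype=int32), array([287.02643172, 216.10572687])) (((249.6486358642578, 173.60812377929688), (21.86506462097168, 9.206343650817871), 9.462322235107422), array([239, 168,  22,  12, 172], dtype=int32), array([250.02325581, 173.55813953]))
(array([504.42358483, -35.71412929, 299.61187992]), [0.8, 0.8])
[504.13842113  -1.35170677 305.        ]
[503.52261216 -82.23562049 305.        ]
pivot plane [505.86227459 125.56206888 200.        ] gripc [503.56825791 -36.08703055 305.        ]
sprB [444. 139.  32.]
sprC [647. -60.  32.]
valA [ 556. -213.   54.]
valB [ 551. -308.   54.]
mug [ 497. -424.   45.]
[542.   6.  30.]
[648.   5.  30.]
[646. 228.  30.]
[543. 228.  30.]
```

View pics/c1.png

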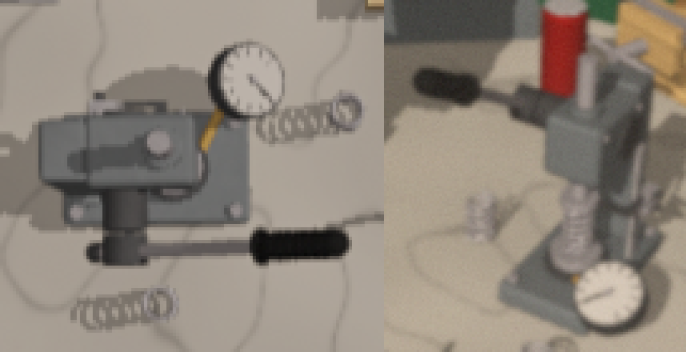

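The two views agree on the grip: (504, -36, ~303), axis along world -y. That puts the pivot at y≈134 and the ram axis at about (599, 94). The tester's x axis lies along world +y, and the riders are on the far (+x) side. I'll align the yaw, lift, and go for a close oblique wrist view of pointer and riders.

Emit:
arm_command(
  rows=[
    [0,0,-3,0,0,1],
    [0,0,-3,0,0,1],
    [0,0,-3,0,0,1],
    [0,0,-3,0,0,1],
    [0,0,-2,0,0,1],
    [0,0,0,0,0,0.13],
  ],
  jaw=-1,
)

```text
clock: 0.75
tcp_pos: [281.8, -587.0, 371.2]
tool_rot: [1.0, -0.0, 0.001, 0.003]
ft_force: [-0.0, -0.3, -0.2]
width: 0.525
grasp_force: 0.0
```

Emit:
arm_command(
  rows=[
    [3,-4,0,0,0,0],
    [3,-4,0,0,0,0],
    [3,-4,0,0,0,0],
    [3,-4,0,0,0,0],
    [3,-4,0,0,0,0],
    [3,-4,0,0,0,0],
    [3,-4,0,0,0,0],
    [3,-4,0,0,0,0],
  ],
)

```text
clock: 1.55
tcp_pos: [521.8, -263.7, 365.3]
tool_rot: [1.0, 0.001, -0.001, -0.001]
ft_force: [-0.3, -1.2, -0.5]
width: 0.004
grasp_force: 0.0
```

Emit:
arm_command(
  rows=[
    [1.6,0,0,1,0,0],
    [1.6,0,0,1,0,0],
    [1.6,0,0,1,0,0],
    [1.6,0,0,1,0,0],
    [1.6,0,0,1,0,0],
    [1.6,0,0,1,0,0],
    [1.6,0,0,1,0,0],
    [1.6,0,0,1,0,0],
  ],
)

```text
clock: 2.35
tcp_pos: [649.7, -265.8, 365.3]
tool_rot: [0.939, 0.0, -0.001, -0.345]
ft_force: [0.4, -0.1, -0.4]
width: 0.006
grasp_force: 0.0
```

Emit:
arm_command(
  rows=[
    [0,-2.0,3.5,0,0,0],
    [0,-2.0,3.5,0,0,0],
    [0,-2.0,3.5,0,0,0],
    [0,-2.0,3.5,0,0,0],
    [0,-2.0,3,0,0,0],
    [0,0,3,0,0,0],
    [0,0,0,0,0,0],
  ],
)

```text
clock: 3.05
tcp_pos: [647.0, -57.4, 273.5]
tool_rot: [0.939, 0.001, -0.004, -0.344]
ft_force: [0.7, -0.1, 0.2]
width: 0.002
grasp_force: 0.0
```

Run:
```python
from h import *
import pickle
print({k:np.round(v,3) for k,v in env.state().items() if k in("tcp_pos","tool_rot","joints","clock")})
P=cams.camera_params("wrist");I=cams.get_image("wrist");cv2.imwrite("pics/w1.png",I);pickle.dump(P,open("w1.pkl","wb"))
print(-np.array(P["R"]).T@np.array(P["t"]).ravel(),proj(P,[645,105,110]))
```

```text
{'clock': np.float64(3.05), 'joints': array([-0.497,  0.341,  1.468,  0.604,  1.697,  1.037]), 'tcp_pos': array([647.008, -57.388, 273.517]), 'tool_rot': array([ 0.939,  0.001, -0.004, -0.344])}
[ 721.84269339 -157.8839548   393.58954506] (np.float64(264.76227337542366), np.float64(184.57109431553968))
```

View pics/w1.png

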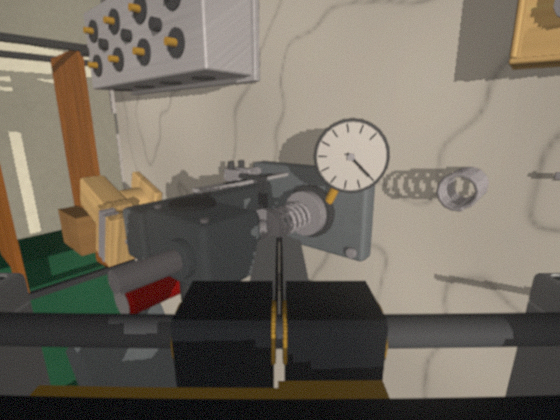

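The wrist view shows the gauge at (350,155), the spring at (300,217), the rule running from about (290,177) to the left, and the riders near (240,172). I'll get closer and lower: move along the view direction and tilt more.

Run:
```python
from h import *
I=cv2.imread("pics/w1.png")[145:255,190:340]
I=cv2.convertScaleAbs(I,alpha=1.6,beta=10)
cv2.imwrite("pics/w1c.png",cv2.resize(I,None,fx=5,fy=5,interpolation=2))
```

```text
(no output)
```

View pics/w1c.png

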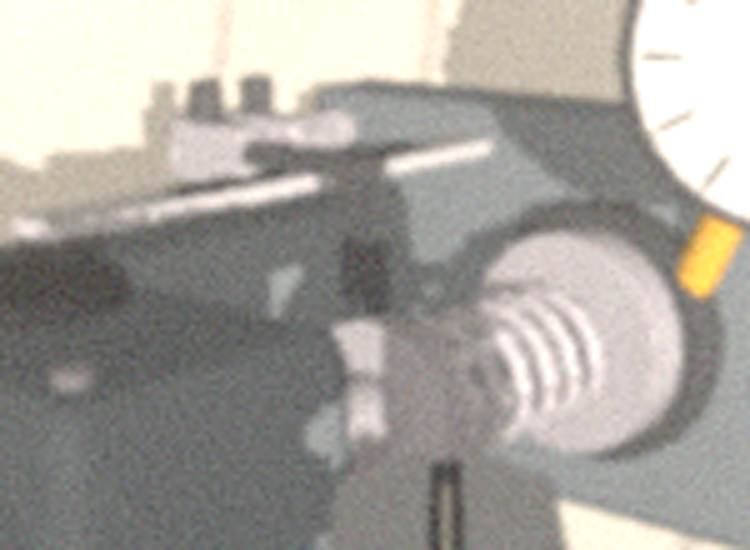

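The crop shows the rule as a thin bar from (20,225) to (490,145). Rider blocks and screws are around (160–350,80–170), and the pointer and ram are around (365,150–430). I need a more level view, so I'll tilt 15° more and close in.

Emit:
arm_command(
  rows=[
    [0,0,0,1,0,0],
    [0,0,0,1,0,0],
    [0,0,0,1,0,0],
    [0,0.8,2.8,0,0,0],
    [0,0.8,2.8,0,0,0],
    [0.5,0.8,2.8,0,0,0],
    [0,0,0,0,0,0],
  ],
)

```text
clock: 3.8
tcp_pos: [653.1, -5.1, 207.7]
tool_rot: [0.886, -0.001, -0.002, -0.463]
ft_force: [-0.6, 0.2, 0.1]
width: 0.005
grasp_force: 0.0
```

Run:
```python
from h import *
import pickle
print(env.state()["tcp_pos"].round(1) if hasattr(env.state()["tcp_pos"],"round") else env.state()["tcp_pos"])
P=cams.camera_params("wrist");I=cams.get_image("wrist");cv2.imwrite("pics/w2.png",I);pickle.dump(P,open("w2.pkl","wb"))
p=proj(P,[645,105,110]);print(p)
u,v=map(int,p);u=max(90,min(470,u));v=max(80,v);c=I[v-80:v+80,u-90:u+90];print(u-90,v-80)
c=cv2.resize(cv2.convertScaleAbs(c,alpha=1.4),None,fx=3.7,fy=3.7,interpolation=2)
c=np.rot90(c,-1);cv2.imwrite("pics/w2c.png",c[:600]); print(c.shape)
```

```text
[653.1  -5.1 207.7]
(np.float64(297.367082351047), np.float64(207.89717268897778))
207 127
(666, 592, 3)
```

```bash
sleep 0
```

```text
(no output)
```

View pics/w2c.png

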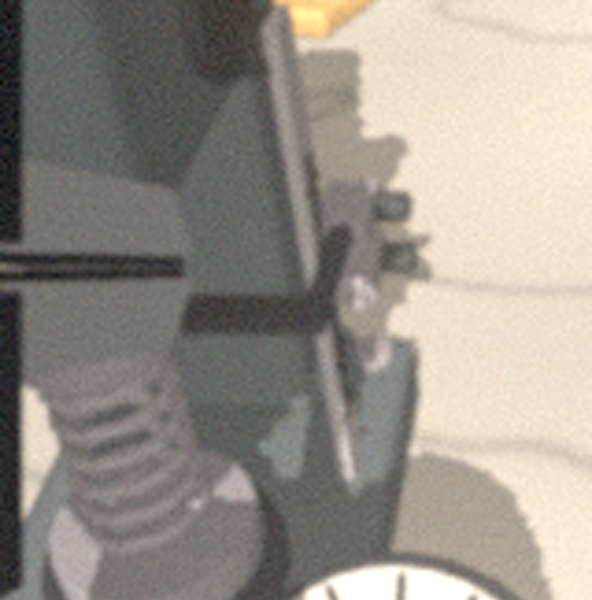

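The rotated close view shows the dark L-shaped pointer, its arm at (190–325,312) and tip at (345,230), next to the rule. Two screws sit at (395,205) and (400,255), and bright rider tips show near (358,292) and (378,352). I'll swing round to the right to separate them.

Emit:
arm_command(
  rows=[
    [1,0.2,-0.2,0,-0.9,-0.63],
    [1,0.2,-0.2,0,-0.9,-0.63],
    [1,0.2,-0.2,0,-0.9,-0.63],
    [1,0.2,-0.2,0,-0.9,-0.63],
    [1,0.1,-0.2,0,-0.9,-0.63],
    [1,0.1,-0.2,0,-0.9,-0.63],
    [0,0,0,0,0,0],
  ],
)

```text
clock: 4.55
tcp_pos: [717.3, -7.2, 210.5]
tool_rot: [0.851, 0.253, -0.13, -0.442]
ft_force: [-0.8, -0.1, 1.0]
width: 0.005
grasp_force: 0.0
```

Run:
```python
from h import *
import pickle
print(env.state()["joints"])
P=cams.camera_params("wrist");I=cams.get_image("wrist");cv2.imwrite("pics/w3.png",I);pickle.dump(P,open("w3.pkl","wb"))
p=proj(P,[645,105,110]);print(p)
u,v=map(int,p);u=max(80,min(480,u));v=max(65,v);c=I[v-65:v+65,u-80:u+80];print(u-80,v-65)
c=cv2.resize(cv2.convertScaleAbs(c,alpha=1.5),None,fx=3.75,fy=3.75,interpolation=2)
c=np.ascontiguousarray(np.rot90(c,-1));cv2.imwrite("pics/w3c.png",c); print(c.shape)
```

```text
[-0.35052115  0.82352012  0.98754156  0.60279327  2.09096901  0.7360268 ]
(np.float64(284.7542047543045), np.float64(195.99122759043655))
204 130
(600, 488, 3)
```

View pics/w3c.png

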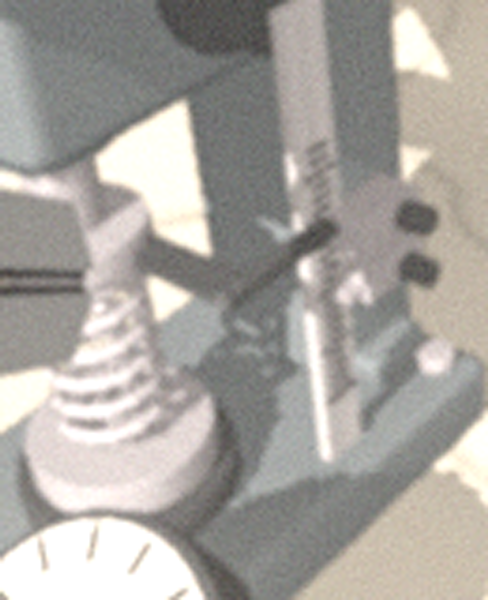

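This view shows the pointer tip at about (335,230) and the rider blocks right of the rule with screws at (417,215) and (420,270). The rider tips are small and pale, near (315–355,265–295). I'll close in 5 cm and average frames to reduce noise.

Emit:
arm_command(
  rows=[
    [-0.4,0,1.6,0,0,0],
    [-0.4,0,1.6,0,0,0],
    [-0.4,0,1.6,0,0,0],
    [0,0,0,0,0,0],
    [0,0,0,0,0,0],
  ],
)

```text
clock: 5.1
tcp_pos: [683.9, 18.6, 183.1]
tool_rot: [0.851, 0.251, -0.13, -0.443]
ft_force: [-0.8, 0.1, 0.4]
width: 0.003
grasp_force: 0.0
```

Run:
```python
from h import *
import pickle
P=cams.camera_params("wrist");I=np.mean([cams.get_image("wrist").astype(float) for _ in range(12)],0).astype(np.uint8)
print(env.state()["ft_force"])
cv2.imwrite("pics/w4.png",I);pickle.dump(P,open("w4.pkl","wb"))
p=proj(P,[650,112,110]);print(p)
u,v=map(int,p);u0,v0=u-55,max(0,v-50);c=I[v0:v0+75,u0:u0+110];print(u0,v0)
c=cv2.resize(cv2.convertScaleAbs(c,alpha=1.6),None,fx=7,fy=7,interpolation=2)
# w2 at right, same sort of crop
J=cv2.imread("pics/w2.png")[150:230,250:340] if 0 else None
cv2.imwrite("pics/w4c.png",c); print(c.shape)
```

```text
[ 0.58720025 -0.2679543  -0.72437153]
(np.float64(284.641624691055), np.float64(183.3737760302427))
229 133
(525, 770, 3)
```

View pics/w4c.png

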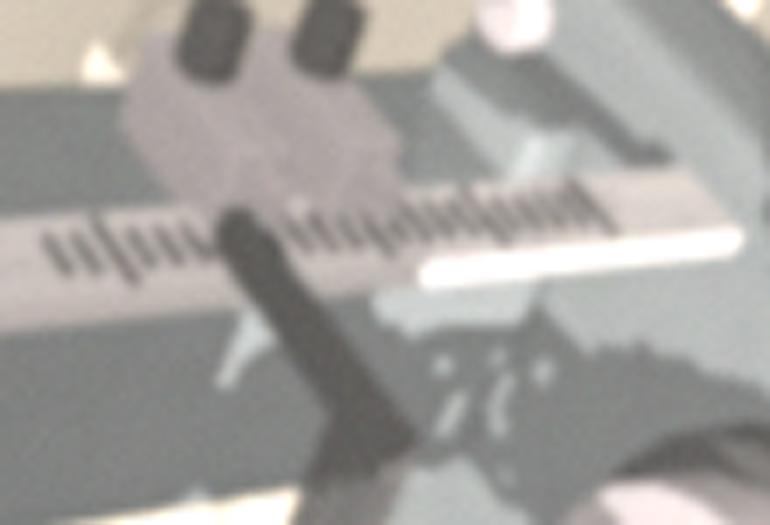

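The zoom (left is up) shows the pointer tip at (237,215), just hiding the upper rider's tip. The screws are at (215,40) and (330,40). Next I'll triangulate the screws and pointer tip across the three wrist views.

Run:
```python
from h import *
import pickle
W={n:pickle.load(open(f"w{n}.pkl","rb")) for n in(2,3,4)}
def w3(c,r):return r/3.75+204,(487-c)/3.75+130
def w2(c,r):return r/3.7+207,(591-c)/3.7+127
def blob(n,u,v,th=85,h=14):
    g=cv2.GaussianBlur(cv2.imread(f"pics/w{n}.png"),(0,0),.7).max(2)
    u,v=round(u),round(v);m=np.zeros_like(g);m[v-h:v+h,u-h:u+h]=g[v-h:v+h,u-h:u+h]<th
    k,l,s,c=cv2.connectedComponentsWithStats(m)
    d=[np.hypot(*(c[i]-[u,v])) if s[i,4]>12 else 99 for i in range(1,k)];i=1+int(np.argmin(d));return c[i],s[i]
g={"up":{2:w2(395,205),3:w3(417,215),4:(259.7,138.5)},"lo":{2:w2(400,257),3:w3(420,270),4:(276.1,138.4)}}
for k,o in g.items():
    B={n:blob(n,*o[n]) for n in o}
    for n in B:print(k,n,np.round(o[n],1),B[n][0].round(1),B[n][1])
    print("  hand",tri([(W[n],*o[n]) for n in o]))
    print("  blob",tri([(W[n],*B[n][0]) for n in o]))
p={2:w2(345,230),3:w3(333,230),4:(262.9,164.5)}
print("tip",tri([(W[n],*p[n]) for n in p]))
for n in p:print(plane(W[n],*p[n],125.5))
```

```text
up 2 [262.4 180. ] [264.  183.3] [261 178   6   9  32]
up 3 [261.3 148.7] [261.6 148.9] [257 144  10  11  78]
up 4 [259.7 138.5] [259.1 138.2] [254 132  11  13 104]
  hand (array([665.71515459, 158.3534213 , 116.81628493]), [0.0, 0.5, 0.5])
  blob (array([660.19650563, 165.60429241, 110.97820366]), [0.6, 0.1, 0.5])
lo 2 [276.5 178.6] [275.8 180.8] [273 176   7   9  49]
lo 3 [276.  147.9] [275.4 148.3] [271 143   9  11  72]
lo 4 [276.1 138.4] [275.3 137.7] [271 132  10  12  88]
  hand (array([665.23129696, 158.77772867,  97.75750218]), [0.2, 0.6, 0.7])
  blob (array([662.09343009, 163.07571122,  95.22308045]), [0.6, 0.5, 0.2])
tip (array([656.52241506, 132.69170556, 123.86246209]), [0.9, 0.9, 0.5])
[656.66478597 131.7666589  125.5       ]
[659.59511526 129.85308718 125.5       ]
[657.97055064 130.3535284  125.5       ]
```

The pointer tip triangulates to z=123.9 against a nominal 123.5, but the screws (rider heights about 111–117 and 95–98) are too loose. I'll roll the tool 90° so the camera sits lower and looks past the gauge at a flatter angle.

Emit:
arm_command(
  rows=[
    [0,0,0,0,0,1],
    [0,0,0,0,0,1],
    [0,0,0,0,0,1],
    [0,0,0,0,0,1],
    [0,0,0,0,0,1],
    [0,0,0,0,0,1],
    [0,0,0,0,0,1],
    [0,0,0,0,0,1],
  ],
)

```text
clock: 6.5
tcp_pos: [683.9, 19.9, 181.8]
tool_rot: [0.885, -0.056, -0.275, -0.371]
ft_force: [-0.6, -0.1, 0.5]
width: 0.004
grasp_force: 0.0
```

Emit:
arm_command(
  rows=[
    [0,0,0,0,0,1],
    [0,0,0,0,0,1],
    [0,0,0,0,0,1],
    [0,0,0,0,0,1],
    [0,0,0,0,0,1],
    [0,0,0,0,0,1],
    [0,0,0,0,0,1],
    [0,0,0,0,0,1],
  ],
)

```text
clock: 7.3
tcp_pos: [683.8, 20.0, 181.8]
tool_rot: [0.813, -0.355, -0.386, -0.254]
ft_force: [-0.7, -0.7, 0.2]
width: 0.005
grasp_force: 0.0
```

Emit:
arm_command(
  rows=[
    [0,0,0,0,0,1],
    [0,0,0,0,0,1],
    [-0.3,-1.9,0,0,0,0],
    [-0.3,-1.9,-0.2,0,0,0],
    [0,0,0,0,0,0],
    [0,0,0,0,0,0],
  ],
)

```text
clock: 7.9
tcp_pos: [714.5, 42.0, 187.6]
tool_rot: [0.779, -0.423, -0.406, -0.22]
ft_force: [0.8, -0.2, 0.2]
width: 0.003
grasp_force: 0.0
```

Run:
```python
from h import *
import pickle
P=cams.camera_params("wrist");I=np.mean([cams.get_image("wrist").astype(float) for _ in range(12)],0).astype(np.uint8)
print(env.state()["clock"],-np.array(P["R"]).T@np.array(P["t"]).ravel())
cv2.imwrite("pics/w5.png",I);pickle.dump(P,open("w5.pkl","wb"))
p=proj(P,[655,135,110]);print(p,proj(P,[655,135,130]))
u,v=map(int,p);u0,v0=max(0,u-50),max(0,v-40);c=I[v0:v0+80,u0:u0+100];print(u0,v0)
c=cv2.resize(cv2.convertScaleAbs(c,alpha=1.5),None,fx=7.5,fy=7.5,interpolation=2)
cv2.imwrite("pics/w5c.png",c); print(c.shape)
```

```text
8.5 [ 807.35108947 -100.77900768  217.85463788]
(np.float64(278.0135198083945), np.float64(202.34459464018227)) (np.float64(277.9880523188846), np.float64(222.6121923682671))
228 162
(600, 750, 3)
```

View pics/w5c.png

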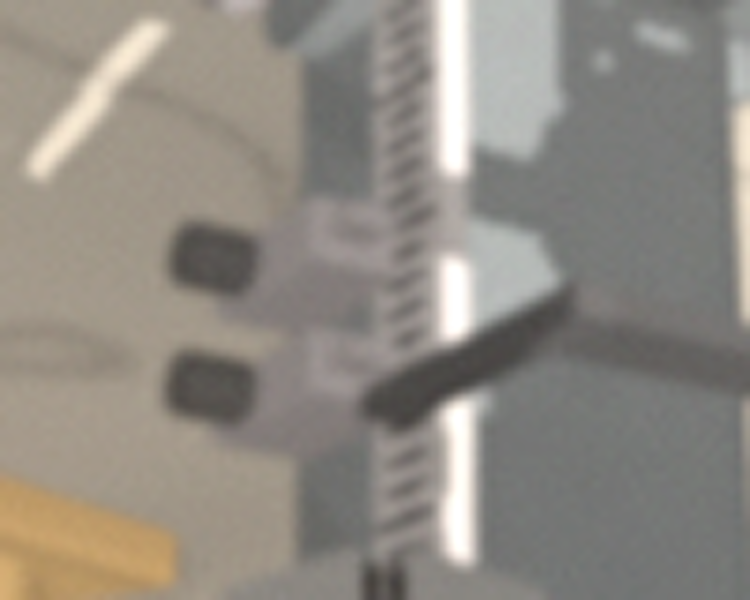

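In this inverted view (world up is image down), the upper rider is the lower block, with its screw at (210,386) and nose near (390,368). The lower rider's screw is at (211,258) and its nose at (392,242). The pointer tip is at about (383,408).

Run:
```python
from h import *
import pickle
W={n:pickle.load(open(f"w{n}.pkl","rb")) for n in(2,3,4,5)}
def blob(n,u,v,th,h=9):
    g=cv2.imread(f"pics/w{n}.png").max(2).astype(np.uint8)
    u,v=round(u),round(v);m=np.zeros_like(g);m[v-h:v+h,u-h:u+h]=g[v-h:v+h,u-h:u+h]<th
    k,l,s,c=cv2.connectedComponentsWithStats(m)
    d=[np.hypot(*(c[i]-[u,v])) if s[i,4]>12 else 99 for i in range(1,k)];return c[1+int(np.argmin(d))]
U={};
for k,o in{"up":{3:(261.6,148.9),4:(259.1,138.2),5:(256,213.5)},"lo":{3:(275.4,148.3),4:(275.3,137.7),5:(256.1,196.4)}}.items():
    B={n:blob(n,*o[n],75) for n in o};print(k,{n:b.round(1) for n,b in B.items()})
    x,e=tri([(W[n],*B[n]) for n in o]);print(x.round(1),e,tri([(W[n],*B[n]) for n in (4,5)])[0].round(1))
print("pointer",tri([(W[4],262.9,164.5),(W[5],279.1,216.4)]))
for y in(125,130,135,140):  # nose rays at given y (world)
    for v in(211.1,194.3):
        o,r=ray(W[5],280,v);print(y,(o+r*(y-o[1])/r[1]).round(1),end=" ")
    print()
```

```text
up {3: array([261.8, 148.5]), 4: array([259.1, 138.2]), 5: array([255.7, 213.4])}
[664.7 160.1 115.6] [0.4, 0.4, 0.1] [664.4 160.3 115.6]
lo {3: array([275.5, 148.2]), 4: array([275.2, 137.8]), 5: array([256.2, 196.2])}
[664.7 159.8  97.6] [0.2, 0.4, 0.3] [664.4 160.2  97.4]
pointer (array([657.1617572 , 130.62118696, 125.3461524 ]), [0.5, 0.5])
125 [659.3 125.  122.5] 125 [659.3 125.  106.2] 
130 [656.  130.  120.4] 130 [656.  130.  103.8] 
135 [652.8 135.  118.3] 135 [652.8 135.  101.3] 
140 [649.5 140.  116.2] 140 [649.5 140.   98.8]
```

Run:
```python
from h import *
import pickle
W={n:pickle.load(open(f"w{n}.pkl","rb")) for n in(2,3,4,5)}
def crop(n,u0,v0,w,h,s,k):
    c=cv2.imread(f"pics/w{n}.png")[v0:v0+h,u0:u0+w].astype(float)
    lo,hi=np.percentile(c,1),np.percentile(c,96);c=np.clip((c-lo)/(hi-lo)*255,0,255).astype(np.uint8)
    return cv2.resize(c,None,fx=s,fy=s,interpolation=2)
a=crop(4,240,140,55,40,14,0);b=crop(5,250,180,50,45,6,0)
for v,col in((194.3,(0,0,255)),(211.1,(255,0,0))):
    o,r=ray(W[5],280.2,v)
    for y in(130,134,138,142,146):
        X=o+r*(y-o[1])/r[1];u,w=proj(W[4],X);print(v,y,round(14*(u-239.5)),round(14*(w-139.5)))
        cv2.circle(a,(int(14*(u-239.5)),int(14*(w-139.5))),2,col,-1)
cv2.imwrite("pics/comp.png",a);print(a.shape)
```

```text
194.3 130 603 356
194.3 134 585 346
194.3 138 568 338
194.3 142 551 329
194.3 146 535 321
211.1 130 389 374
211.1 134 370 365
211.1 138 353 356
211.1 142 335 347
211.1 146 318 338
(560, 770, 3)
```

View pics/comp.png

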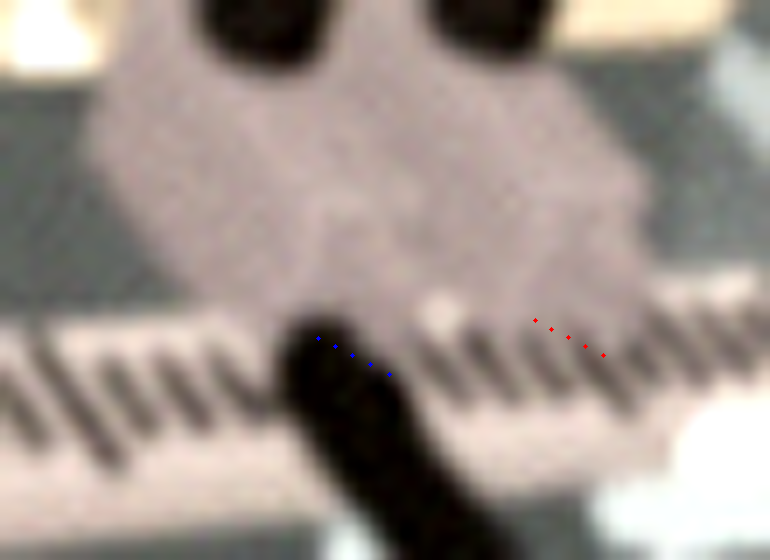

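Screw-axis heights come out at 115.6 (upper) and 97.5 (lower), and the pointer reads about 1 mm high. The last zoom agrees: the noses sit at about screw height. I take the fitted height as ~114.7 mm, so handle ≈ 0.293 rad. Now I'll retract and reorient for pressing.

Emit:
arm_command(
  rows=[
    [-1.3,2.5,-3.3,0,0,0],
    [-1.3,2.5,-3.3,0,0,0],
    [-1.3,2.5,-3.3,0,0,0],
    [-1.3,2.5,-3.3,0,0,0],
    [-1.3,2.5,-3.3,0,0,0],
  ],
)

```text
clock: 9.0
tcp_pos: [662.5, -109.1, 337.2]
tool_rot: [0.779, -0.423, -0.406, -0.22]
ft_force: [1.2, 0.1, 0.1]
width: 0.004
grasp_force: 0.0
```

```bash
cat > rel.py <<'E'
from h import *
from scipy.spatial.transform import Rotation as Ro
import sys
s=env.state();R=Ro.from_quat(s["tool_rot"]);G=Ro.from_quat([1,0,0,0])
print("clock",s["clock"],"tcp",np.round(s["tcp_pos"],1),"F",np.round(s["ft_force"],1),"j",np.round(s["joints"],2))
print("turn units",((R.inv()*G).as_rotvec(degrees=True)/5).round(2))
E
python3 rel.py
```

```text
clock 9.0 tcp [ 662.5 -109.1  337.2] F [1.2 0.1 0.1] j [-0.49  0.67  0.99  0.56  2.29  2.27]
turn units [ -5.46  10.05 -10.49]
```

Emit:
arm_command(
  rows=[
    [0,0,0,-0.455,0.8375,-0.874],
    [0,0,0,-0.455,0.8375,-0.874],
    [0,0,0,-0.455,0.8375,-0.874],
    [0,0,0,-0.455,0.8375,-0.874],
    [0,0,0,-0.455,0.8375,-0.874],
    [0,0,0,-0.455,0.8375,-0.874],
  ],
)

```text
clock: 9.6
tcp_pos: [663.3, -108.1, 336.0]
tool_rot: [0.944, -0.223, -0.214, -0.116]
ft_force: [-0.6, 0.2, -0.3]
width: 0.003
grasp_force: 0.0
```

Emit:
arm_command(
  rows=[
    [0,0,0,-0.455,0.8375,-0.874],
    [0,0,0,-0.455,0.8375,-0.874],
    [0,0,0,-0.455,0.8375,-0.874],
    [0,0,0,-0.455,0.8375,-0.874],
    [0,0,0,-0.455,0.8375,-0.874],
    [0,0,0,-0.455,0.8375,-0.874],
    [0,0,0,0,0,0],
  ],
)

```text
clock: 10.3
tcp_pos: [662.2, -106.9, 336.9]
tool_rot: [1.0, 0.0, 0.001, 0.0]
ft_force: [0.4, 0.1, 1.0]
width: 0.004
grasp_force: 0.0
```

```bash
python3 rel.py
```

```text
clock 10.3 tcp [ 662.2 -106.9  336.9] F [0.4 0.1 1. ] j [-0.33  0.23  1.38  0.    1.53  1.24]
turn units [ 0.   -0.01  0.01]
```

Emit:
arm_command(
  rows=[
    [0,0,-3,0,0,0],
    [-2,-1,-2.2,0,0,0],
    [-3.4,-1.5,0,0,0,0],
    [-3.4,-1.5,0,0,0,0],
    [-3.4,-1.5,0,0,0,0],
    [-3.6,-1.6,0,0,0,0],
    [0,0,0,0,0,0],
  ],
)

```text
clock: 11.0
tcp_pos: [502.7, -35.6, 388.4]
tool_rot: [1.0, -0.0, -0.0, -0.0]
ft_force: [2.1, -0.0, -1.0]
width: 0.005
grasp_force: 0.0
```

Emit:
arm_command(
  rows=[
    [0,0,1.5,0,0,0],
    [0,0,1,0,0,0],
    [0,0,0.5,0,0,0],
    [0,0,0.5,0,0,0],
    [0,0,0.5,0,0,0],
    [0,0,0,0,0,0],
  ],
)

```text
clock: 11.6
tcp_pos: [505.1, -37.1, 346.8]
tool_rot: [1.0, -0.0, -0.001, -0.0]
ft_force: [-0.2, -0.2, -0.7]
width: 0.001
grasp_force: 0.0
```

Emit:
arm_command(
  rows=[
    [0,0.3,0.6,0,0,0],
    [0,0.3,0.7,0,0,0],
    [0,0.3,0.7,0,0,0],
    [0,0.4,0.9,0,0,0],
    [0,0.4,1,0,0,0],
    [0,0.3,1,0,0,0],
    [0,0,0,0,0,0],
  ],
)

```text
clock: 12.3
tcp_pos: [505.8, -58.3, 299.6]
tool_rot: [1.0, -0.001, 0.001, 0.001]
ft_force: [-0.3, -0.3, 6.5]
width: 0.005
grasp_force: 3.0
```

Emit:
arm_command(
  rows=[
    [0,0.2,1.3,0,0,0],
    [0,0.2,1.5,0,0,0],
    [0,0.2,1.5,0,0,0],
    [0,0.1,1.5,0,0,0],
    [0,0,1.5,0,0,0],
    [0,-0.1,1.5,0,0,0],
    [0,-0.1,0.5,0,0,0],
  ],
)

```text
clock: 13.0
tcp_pos: [506.8, -65.8, 207.8]
tool_rot: [1.0, -0.0, 0.002, 0.004]
ft_force: [-1.6, -10.3, 11.2]
width: 0.007
grasp_force: 6.0
```

Emit:
arm_command(
  rows=[
    [0,-0.2,1,0,0,0],
    [0,-0.3,1.1,0,0,0],
    [0,-0.3,1.1,0,0,0],
    [0,-0.4,1.1,0,0,0],
    [0,-0.5,1.1,0,0,0],
    [0,0,0,0,0,0],
  ],
)

```text
clock: 13.6
tcp_pos: [507.2, -49.8, 153.8]
tool_rot: [1.0, 0.001, 0.003, 0.006]
ft_force: [-1.4, -15.8, 9.8]
width: 0.004
grasp_force: 7.6
```

Emit:
arm_command(
  rows=[
    [-0.1,-0.6,0.8,0,0,0],
    [-0.1,-0.6,0.8,0,0,0],
    [0,-0.7,0.8,0,0,0],
    [0,-0.7,0.7,0,0,0],
    [0,-0.6,0.5,0,0,0],
    [0,0,0,0,0,0],
  ],
)

```text
clock: 14.2
tcp_pos: [506.4, -19.1, 118.5]
tool_rot: [1.0, 0.001, 0.004, 0.007]
ft_force: [0.1, -21.2, 6.6]
width: 0.006
grasp_force: 9.7
```

Emit:
arm_command(
  rows=[
    [0,-0.2,0.4,0,0,0],
    [0,-0.2,0.4,0,0,0],
    [0,0,0,0,0,0],
  ],
)

```text
clock: 14.5
tcp_pos: [506.5, -14.6, 112.1]
tool_rot: [1.0, 0.001, 0.003, 0.006]
ft_force: [-4.0, -17.2, 14.5]
width: 0.002
grasp_force: 11.6
```

Emit:
arm_command(
  rows=[
    [0,0,0.4,0,0,0],
    [0,0,0.4,0,0,0],
    [0,0,0,0,0,0],
  ],
)

```text
clock: 14.8
tcp_pos: [508.5, -15.2, 110.2]
tool_rot: [1.0, 0.002, 0.004, 0.007]
ft_force: [-18.7, -15.8, 52.3]
width: 0.006
grasp_force: 24.4
```

Hard stop reached: force jumped to 52 N with z stalled at 110 (about 112 expected at 1.30 rad). Hold, slightly relieved.

Emit:
arm_command(
  rows=[
    [0,0,-0.2,0,0,0],
    [0,0,0,0,0,0],
    [0,0,0,0,0,0],
    [0,0,0,0,0,0],
  ],
)

```text
clock: 15.2
tcp_pos: [508.4, -15.4, 110.5]
tool_rot: [1.0, 0.001, 0.005, 0.007]
ft_force: [-12.1, -17.1, 40.0]
width: 0.003
grasp_force: 20.3
```

Emit:
arm_command(
  rows=[
    [0,0.2,-0.4,0,0,0],
    [0,0.4,-0.6,0,0,0],
    [0,0.5,-0.6,0,0,0],
    [0,0.5,-0.6,0,0,0],
    [0,0.5,-0.7,0,0,0],
    [0,0.5,-0.7,0,0,0],
    [0,0,0,0,0,0],
  ],
)

```text
clock: 15.9
tcp_pos: [508.0, -37.3, 144.1]
tool_rot: [1.0, -0.0, 0.006, 0.002]
ft_force: [-0.5, -0.4, 18.0]
width: 0.003
grasp_force: 7.9
```

Emit:
arm_command(
  rows=[
    [0,0.5,-0.8,0,0,0],
    [0,0.5,-0.9,0,0,0],
    [0,0.4,-0.9,0,0,0],
    [0,0.4,-0.9,0,0,0],
    [0,0.3,-0.9,0,0,0],
    [0,0.3,-0.9,0,0,0],
    [0,0.2,-0.9,0,0,0],
    [0,0.1,-0.9,0,0,0],
  ],
)

```text
clock: 16.7
tcp_pos: [506.2, -61.8, 212.9]
tool_rot: [1.0, -0.0, 0.005, -0.0]
ft_force: [3.5, 5.6, 10.6]
width: 0.003
grasp_force: 5.0
```

Emit:
arm_command(
  rows=[
    [0,0.1,-0.9,0,0,0],
    [0,0.1,-0.9,0,0,0],
    [0,0,-0.9,0,0,0],
    [0,0,-0.9,0,0,0],
    [0,0,-0.9,0,0,0],
    [0,-0.1,-0.9,0,0,0],
    [0,-0.1,-0.7,0,0,0],
    [0,0,0,0,0,0],
  ],
)

```text
clock: 17.5
tcp_pos: [504.5, -60.9, 272.6]
tool_rot: [1.0, 0.0, 0.003, -0.001]
ft_force: [0.9, 7.0, 5.7]
width: 0.007
grasp_force: 3.7
```

Emit:
arm_command(
  rows=[
    [0,0,-0.6,0,0,0],
    [0,0,-0.6,0,0,0],
    [0,-0.1,-0.5,0,0,0],
    [0,0,0,0,0,0],
    [0,0,0,0,0,0],
    [0,0,0,0,0,0],
  ],
)

```text
clock: 18.1
tcp_pos: [503.9, -60.0, 288.1]
tool_rot: [1.0, 0.0, 0.002, -0.001]
ft_force: [-0.3, 4.4, 5.1]
width: 0.006
grasp_force: 3.3
```

```bash
python3 rel.py
python3 - <<'E'
from h import *
# independent check: tilt of black grip in top/scene/triangulated; model predictions
S=cams.camera_params("scene");T=cams.camera_params("top")
I=np.mean([cams.get_image("scene").astype(float) for _ in range(6)],0).astype(np.uint8);cv2.imwrite("pics/s_end.png",I)
I0=cv2.imread("pics/scene0.png")
# pointer/objects moved? mean diff near bench items
for n,X in dict(sprB=(444,139,32),sprC=(647,-60,32),valA=(556,-213,54),valB=(551,-308,54),mug=(497,-424,45)).items():
    u,v=map(int,proj(S,X));d=cv2.absdiff(I[v-12:v+12,u-9:u+9],I0[v-12:v+12,u-9:u+9]);print(n,u,v,d.mean().round(1))
print("exp grip px",proj(S,(504,134-200*np.cos(.257),200+200*np.sin(.257))))
g=I.max(2);m=np.zeros_like(g);m[165:215,225:275]=g[165:215,225:275]<45
k,l,s,c=cv2.connectedComponentsWithStats(m);print([(s[i].tolist(),c[i].round(1).tolist()) for i in range(1,k) if s[i,4]>25])
E
```

```text
clock 18.1 tcp [503.9 -60.  288.1] F [-0.3  4.4  5.1] j [-0.34 -0.14  1.85  0.    1.43  1.23]
turn units [-0.03 -0.03  0.  ]
sprB 266 219 2.4
sprC 289 278 2.4
valA 227 292 2.5
valB 201 315 2.5
mug 150 339 2.5
exp grip px (np.float64(244.50253288618285), np.float64(193.9436493244004))
[]
```

Emit:
arm_command(
  rows=[
    [0,0,-0.2,0,0,0],
    [0,0,0,0,0,0],
    [0,0,0,0,0,0],
    [0,0,0,0,0,0],
    [0,0,0,0,0,0],
  ],
)

```text
clock: 18.9
tcp_pos: [503.9, -59.8, 290.0]
tool_rot: [1.0, 0.0, 0.001, -0.002]
ft_force: [-0.5, 5.9, 5.0]
width: 0.005
grasp_force: 3.2
```

```bash
python3 rel.py; python3 -c "
from bench import env
print(env.sign_off())"
```

```text
clock 18.9 tcp [503.9 -59.8 290. ] F [-0.5  5.9  5. ] j [-0.34 -0.15  1.85  0.    1.44  1.23]
turn units [-0.04 -0.03  0.  ]
the job is handed in; nothing more can be done
None
```

I pressed the spring solid, eased it back and handed the job in while holding the handle at about 0.29 rad with about 5 N; this puts the pointer at about 114.7 mm, level with my estimate of the upper rider (±1 mm, not re-checked by camera at the end), the bench items I checked had not moved (oil can not checked), and no verdict was returned.

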